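# Set out the polish sizes on the counter display

## Task

Make up the counter display: stand the four black nail polish bottles upright on its four grey felt pads in order of height, the tallest on the pad next to the upright card, then down in size to the shortest at the open end. Set each one down in the middle of its pad without dropping it, and leave the two white cartons that stand among the bottles where they are.

Things in the scene. Friction and masses are not known exactly. Their poses are not given: they have to be found in the camera images.
- bottle_122: the tallest of the four nail polish bottles, loose, standing upright on the bench: round glossy black body, 42 mm in diameter, up to a sloping shoulder, then a straight round steel cap, 26 mm in diameter and 54 mm long, from 68 mm to the top at 122 mm. Origin: centre of its underside; z up along its axis. Rigid, under 0.25 kg; grasp the cap from above, fingers at any yaw.
- bottle_98: the second tallest of the four nail polish bottles, loose, standing upright on the bench: round glossy black body, 36 mm in diameter, up to a sloping shoulder, then a straight round steel cap, 22 mm in diameter and 46 mm long, from 52 mm to the top at 98 mm. Origin: centre of its underside; z up along its axis. Rigid, under 0.25 kg; grasp the cap from above, fingers at any yaw.
- bottle_76: the third tallest of the four nail polish bottles, loose, standing upright on the bench: round glossy black body, 30 mm in diameter, up to a sloping shoulder, then a straight round steel cap, 18 mm in diameter and 37 mm long, from 39 mm to the top at 76 mm. Origin: centre of its underside; z up along its axis. Rigid, under 0.25 kg; grasp the cap from above, fingers at any yaw.
- bottle_56: the shortest of the four nail polish bottles, loose, standing upright on the bench: round glossy black body, 26 mm in diameter, up to a sloping shoulder, then a straight round steel cap, 16 mm in diameter and 28 mm long, from 28 mm to the top at 56 mm. Origin: centre of its underside; z up along its axis. Rigid, under 0.25 kg; grasp the cap from above, fingers at any yaw.
- pad_1: the pad next to the upright card on the counter display: round grey felt, 46 mm across; the next pad is 64 mm away. The card (paper, purple band, black holder) stands 54 mm beyond this pad's centre, 70 mm wide, top 78 mm above the bench. Origin: centre of the pad at the board's top, 12 mm above the bench, where a bottle's underside rests; x points along the row to the card.
- pad_2: the second pad from the upright card on the counter display: round grey felt, 46 mm across; the next pad is 64 mm away. The display is a fixed wooden board, 297 x 76 mm and 12 mm thick, lying on the bench at any yaw. Origin: centre of the pad at the board's top, 12 mm above the bench, where a bottle's underside rests; x points along the row to the card.
- pad_3: the third pad from the upright card on the counter display: round grey felt, 46 mm across; the next pad is 64 mm away. The four pads lie in one straight row along the middle of the display's wooden board. Origin: centre of the pad at the board's top, 12 mm above the bench, where a bottle's underside rests; x points along the row to the card.
- pad_4: the pad at the open end, farthest from the upright card on the counter display: round grey felt, 46 mm across; the next pad is 64 mm away. The wooden board ends 36 mm beyond this pad's centre. Origin: centre of the pad at the board's top, 12 mm above the bench, where a bottle's underside rests; x points along the row to the card.
- carton_a: one of the two white product cartons with a purple side that stand singly among the bottles: loose, upright, 38 x 38 mm and 80 mm tall, any yaw, 80 g. Origin: centre of its underside. Bottles and cartons stand at least 85 mm apart, centre to centre, at the start. To be left where it is.
- carton_b: one of the two white product cartons with a purple side that stand singly among the bottles: loose, upright, 38 x 38 mm and 80 mm tall, any yaw, 80 g. Origin: centre of its underside. Bottles and cartons stand at least 85 mm apart, centre to centre, at the start. To be left where it is.
Mind the look-alikes: they are no part of the job. What is shaped like the bottle_56 but yellow is not meant.

How it is judged:
At the end, for the whole second after the job is handed in: Each bottle stands upright (within 0.1 rad), at rest and released, on its own pad within 12 mm of the pad's centre: tallest on the pad next to the card, then second and third tallest, the shortest on the pad at the open end. Both single white cartons still stand, within 30 mm of where they were (horizontal distance between bottle_122 and pad_1 below 0.012 m and z of bottle_122 in the frame of pad_1 between -0.005 and 0.006 m and angle between each of bottle_122, bottle_98, bottle_76, bottle_56, carton_a, carton_b's own z axis and vertical below 0.1 rad and linear speed of each of bottle_122, bottle_98, bottle_76, bottle_56 below 0.02 m/s and horizontal distance between bottle_98 and pad_2 below 0.012 m and z of bottle_98 in the frame of pad_2 between -0.005 and 0.006 m and horizontal distance between bottle_76 and pad_3 below 0.012 m and z of bottle_76 in the frame of pad_3 between -0.005 and 0.006 m and horizontal distance between bottle_56 and pad_4 below 0.012 m and z of bottle_56 in the frame of pad_4 between -0.005 and 0.006 m and distance of each of carton_a, carton_b from where it was at the start of the episode below 0.03 m); the robot touches nothing.
It fails at once if a carton among the bottles is pushed more than 30 mm or tipped (distance of any of carton_a, carton_b from where it was at the start of the episode above 0.03 m or angle between any of carton_a, carton_b's own z axis and vertical above 0.3 rad).
It fails at once if a bottle is dropped or knocked flying (out of the fingers and faster than 0.7 m/s, a fall of some 25 mm) ((linear speed of bottle_122 above 0.7 m/s and contact force between the fingers and bottle_122 below 0.01 N) or (linear speed of bottle_98 above 0.7 m/s and contact force between the fingers and bottle_98 below 0.01 N) or (linear speed of bottle_76 above 0.7 m/s and contact force between the fingers and bottle_76 below 0.01 N) or (linear speed of bottle_56 above 0.7 m/s and contact force between the fingers and bottle_56 below 0.01 N)).
It also fails if it takes over 112 s, if anything falls off the work surface, if the arm or the gripper's body presses on something with over 40 N, if the wrist force passes 120 N, or if a joint passes its speed limit or range.

## Robot

A 6-joint arm with a two-finger parallel gripper is mounted at the origin on the work surface. World frame = base frame: x ahead of the robot, y to its left, z up, the work surface at z = 0. Lengths are in m, angles in rad, forces in N, time in s.
With the tool pointing down it reaches from about 0.375 to 0.9 m from the base axis. Payload 3.1 kg.
Tool frame: the origin (TCP) lies between the finger pads; the fingertips stand 22 mm ahead of it and the grasp point (between the pads) lies 3 mm ahead of it; z points along the fingers, y is the line along which they close (so a half turn about z gives the same grasp; the last joint's range is limited). The gripper opens to 87 mm and grips with 3 to 60 N. Pads are 19 mm wide; open, the fingers measure 117 mm over their backs; the gripper's body (75 mm by 190 mm) begins 51 mm behind the grasp point.
Start: joints at [-1.518, 0.527, 1.433, -0, 1.181, -0.178], TCP at [0.143, -0.608, 0.245] pointing down, gripper open.
Joint ranges: [-3.08, 3.08], [-0.75, 2.2], [0.22, 2.44], [-1.43, 4.57], [0, 2.65], [-2.85, 2.85]. Speed limits (rad/s): [2.79, 2.79, 3.14, 3.14, 3.14, 3.14].

## Interface

Orientations are given as a unit quaternion [x, y, z, w].
In Python, from rig import robot gives the robot as it stands.
- The arm moves only by the tool move_arm, never from a script. Its argument "series" is text: rows parted by semicolons, each of 6 numbers parted by spaces: the shift along the tool's x, y, z in mm, then the turn, a rotation vector about the tool's x, y, z in degrees. In form: dx dy dz ax ay az; .... A call has 1 to 8 rows; each row is the pose to reach, as a shift and turn from the pose commanded when the call began, along the tool's axes at that moment; what a row does not reach only later rows make up. A row lasts 1/12 s, in which the tool goes at most 41.7 mm and 7.16 degrees, less where a joint would pass 70% of its speed; a pose out of reach is approached as far as the arm can. A call with a gripper value outside its range is refused whole. "jaw" is the opening, from 0 (shut) to 1 (fully open), set as the call begins (left out, the last holds). The fingers move at their own pace and stop on an object; "newtons" is the grip in N (left out, the last holds). Time passes only in rows, so rows that repeat a pose let the fingers close. It gives the time, the measured TCP pose, the force, the opening and the grip force at its end, in the units of the state.
- robot.get_obs(): the state, without advancing time (a new reading comes with each control period).
- robot.camera(name): name is "side" or "top" or "wrist"; returns a dict with "img" (384x512x3 uint8, red, green, blue), "mtx" (3x3 intrinsics, pixels), "distortion" ([k1, k2, p1, p2, k3] as OpenCV has them; the pictures are not rectified), "world_to_cam" (4x4, takes a point from world to camera coordinates). Camera axes: x right, y down, z forward; pixel columns grow to the right and rows downward; lengths in m; the calibration is good to about 2 mm. A picture is of the moment at which its call begins. There is no depth.
- robot.hand_in(): hands the job in; it is judged then, once.
Trained networks look in a picture, given as the dict that the camera call returned (one of the last four; its "shot" number tells which), for a name from the list of things; names that differ only in an ending like _2 or _b are one class to them, and where a whole thing is asked for, a point or a joint stands for the part that bears it (a point fixed in the world has none). Each returns a list of dicts, best first, with "p" (0 to 1); they miss things now and then, are a little off and sometimes report something else, mostly with a low value. They report only what shows in the picture. A call takes as long as a camera call. They do not tell look-alikes from the thing itself.
- robot.search_frame(picture, thing): "xyz" ([x, y, z] in m, in world coordinates, good to about 4 mm: the middle of the surface that is visible of it).
- robot.tip_of(picture, thing): "xyz" ([x, y, z] in m, in world coordinates, good to about 4 mm: a listed point, or the origin of a listed thing).
The state is a dict: "time": time; "q": joint angles; "joint_velocities": joint speeds; "joint_torque": joint torques, N m; "position": TCP position; "tool_rot": TCP orientation; "ft_force": force on the tool from outside, world axes, zero at the start; "moment": the same for the moment, N m; "grip_width": finger opening in m; "grip_force": force on a finger pad.
Only numpy, scipy, OpenCV 4.12 (cv2) and the standard library are available. Lean on these libraries where they do the work, as an engineer would, in place of code of your own. Each camera call takes 0.05 s, during which the arm holds its last target. There are 200 camera calls.

## Working session

There is one attempt and no reset: what is moved stays moved. The work goes in short steps, Python scripts to look and compute and a tool call to move; the robot and the scene stay as the last step left them, time stands still between calls to the robot, and variables do not carry over. Pictures are saved under pics/ and viewed, at most 14 in all, crops included, and the job is handed in when it is done.

Besides the shell and the picture viewer there is one more tool, called after "Emit:" as name(argument=value, ...) on one line, values as JSON. move_arm: Moves the arm, as the interface text tells. Its arguments: {"type":"object","properties":{"series":{"type":"string"},"jaw":{"type":"number"},"newtons":{"type":"number"}},"required":["series"]}

```bash
mkdir -p pics; cat > h.py <<'E'
from rig import robot
import cv2,numpy as np
from scipy.spatial.transform import Rotation as R
def save(p,f): cv2.imwrite('pics/'+f,p['img'][:,:,::-1])
def px(p,X):
    T=np.array(p['world_to_cam']);r,_=cv2.Rodrigues(T[:3,:3])
    return cv2.projectPoints(np.array([X],float),r,T[:3,3],np.array(p['mtx']),np.array(p['distortion'],float))[0].ravel().round().astype(int).tolist()
def ray(p,uv,z):
    T=np.array(p['world_to_cam']);n=cv2.undistortPoints(np.array([[uv]],float),np.array(p['mtx']),np.array(p['distortion'],float)).ravel()
    d=T[:3,:3].T@np.array([n[0],n[1],1]);c=-T[:3,:3].T@T[:3,3]
    return c+d*(z-c[2])/d[2]
def rel(X):
    o=robot.get_obs();return (R.from_quat(o['tool_rot']).inv().apply(np.array(X)-o['position'])*1000).round(1)
names=['bottle_122','bottle_98','bottle_76','bottle_56','pad_1','pad_2','pad_3','pad_4','carton_a']
E
python3 - <<'E'
from h import *
a=robot.camera('top');b=robot.camera('side')
save(a,'t0.png');save(b,'s0.png')
for n in names:
  for k,p in(('top',a),('side',b)):
    for d in robot.tip_of(p,n)[:4]:
      print(n,k,np.round(d['xyz'],3),round(d['p'],2),px(p,d['xyz']))
o=robot.get_obs();print(o['position'],R.from_quat(o['tool_rot']).as_matrix().round(3),o['time'])
E
```

```text
bottle_122 top [0.511 0.431 0.003] 0.64 [121, 233]
bottle_122 top [ 0.619 -0.306  0.001] 0.63 [338, 178]
bottle_122 top [ 0.433 -0.29   0.003] 0.6 [343, 232]
bottle_122 top [ 0.604  0.318 -0.001] 0.58 [155, 202]
bottle_122 side [0.511 0.428 0.002] 0.8 [170, 319]
bottle_122 side [0.629 0.262 0.   ] 0.59 [173, 249]
bottle_122 side [ 0.618 -0.309  0.004] 0.48 [278, 151]
bottle_122 side [0.609 0.317 0.001] 0.44 [165, 266]
bottle_98 top [0.511 0.431 0.003] 0.64 [121, 233]
bottle_98 top [ 0.619 -0.306  0.001] 0.63 [338, 178]
bottle_98 top [ 0.433 -0.29   0.003] 0.6 [343, 232]
bottle_98 top [ 0.604  0.318 -0.001] 0.58 [155, 202]
bottle_98 side [0.511 0.428 0.002] 0.8 [170, 319]
bottle_98 side [0.629 0.262 0.   ] 0.59 [173, 249]
bottle_98 side [ 0.618 -0.309  0.004] 0.48 [278, 151]
bottle_98 side [0.609 0.317 0.001] 0.44 [165, 266]
bottle_76 top [0.511 0.431 0.003] 0.64 [121, 233]
bottle_76 top [ 0.619 -0.306  0.001] 0.63 [338, 178]
bottle_76 top [ 0.433 -0.29   0.003] 0.6 [343, 232]
bottle_76 top [ 0.604  0.318 -0.001] 0.58 [155, 202]
bottle_76 side [0.511 0.428 0.002] 0.8 [170, 319]
bottle
[... 1693 characters left out ...]
206]
pad_4 top [0.653 0.093 0.01 ] 0.64 [220, 180]
pad_4 top [0.597 0.058 0.012] 0.62 [232, 195]
pad_4 top [0.543 0.03  0.011] 0.62 [242, 210]
pad_4 top [ 0.486 -0.004  0.012] 0.57 [254, 226]
pad_4 side [ 0.487 -0.007  0.013] 0.58 [277, 204]
pad_4 side [0.598 0.063 0.015] 0.55 [228, 205]
pad_4 side [0.652 0.091 0.013] 0.54 [204, 205]
pad_4 side [0.544 0.031 0.009] 0.52 [251, 206]
carton_a top [0.428 0.284 0.004] 0.61 [168, 254]
carton_a top [ 0.501 -0.423  0.   ] 0.52 [379, 208]
carton_a side [0.431 0.284 0.001] 0.98 [243, 285]
carton_a side [ 0.505 -0.424  0.002] 0.9 [321, 146]
[ 0.14301271 -0.60840593  0.24456013] [[ 0.973  0.229 -0.   ]
 [ 0.229 -0.973 -0.   ]
 [-0.     0.    -1.   ]] 1.0
```

View pics/t0.png

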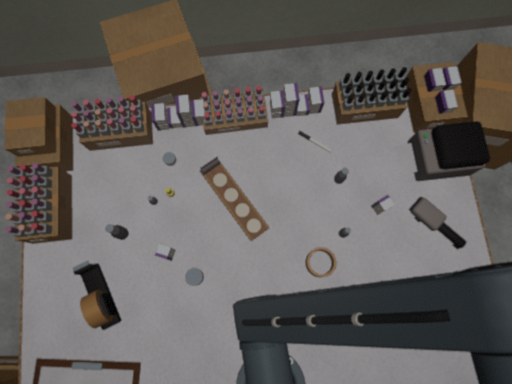

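View pics/s0.png

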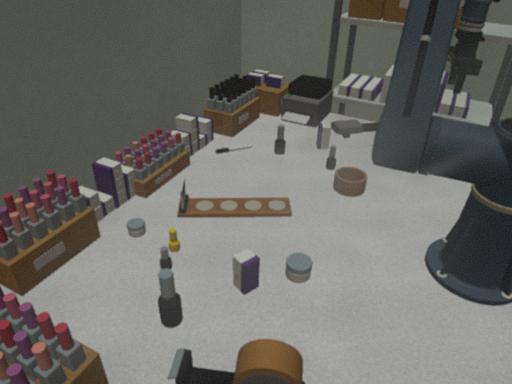

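```bash
python3 - <<'E'
from h import *
a=robot.camera('top');b=robot.camera('side')
for k,p in(('top',a),('side',b)):
    for d in robot.tip_of(p,'bottle_122'):
      print(k,np.round(d['xyz'],3),round(d['p'],2),px(p,d['xyz']))
    T=np.array(p['world_to_cam']);print(-T[:3,:3].T@T[:3,3])
E
```

```text
top [0.511 0.428 0.002] 0.79 [122, 233]
top [ 0.628  0.259 -0.003] 0.65 [172, 194]
top [ 0.43  -0.29   0.001] 0.64 [343, 233]
top [ 0.606  0.316 -0.002] 0.57 [155, 202]
top [ 0.62  -0.31  -0.001] 0.48 [339, 177]
[0.28814679 0.01246717 1.28280557]
side [ 0.62  -0.31   0.004] 0.83 [278, 150]
side [0.511 0.427 0.001] 0.81 [171, 319]
side [ 0.607  0.316 -0.002] 0.67 [166, 267]
side [ 0.432 -0.291 -0.001] 0.52 [329, 168]
side [0.63  0.262 0.001] 0.5 [173, 249]
[0.15451773 0.8068563  0.61722674]
```

The overhead view shows the display at (234,200) with the card at its far end (208,165). The black bottles are at (117,232), (341,175), (344,232) and (153,201), the yellow look-alike at (170,193), and the cartons at (165,253) and (383,204). Next I'll find each bottle's height.

```bash
python3 - <<'E'
from h import *
b=robot.camera('side');tiles=[]
for X,hs in (((.511,.429,0),(122,98)),((.619,-.308,0),(98,76)),((.607,.3165,0),(76,56)),((.431,-.29,0),(76,56))):
  u,v=px(b,X); s=40
  y0=v-55;x0=u-s;c=cv2.resize(b['img'][y0:y0+75,x0:x0+80],None,fx=5,fy=5,interpolation=cv2.INTER_CUBIC)[:,:,::-1].copy()
  cv2.circle(c,((u-x0)*5,(v-y0)*5),3,(0,0,255),-1)
  for h,col in zip(hs,((0,255,0),(0,255,255))):
    p=px(b,(X[0],X[1],h/1000));q=((p[0]-x0)*5,(p[1]-y0)*5);cv2.line(c,(q[0]-25,q[1]),(q[0]+25,q[1]),col,1)
  tiles.append(cv2.resize(c,(400,300)) if 0 else c[:300*5//4])
im=np.vstack([np.hstack(tiles[:2]),np.hstack(tiles[2:])]);cv2.imwrite('pics/h.png',cv2.resize(im,(640,600)))
P=np.array([[.6525,.092],[.5975,.0605],[.5435,.0305],[.4865,-.0055]])
c=P.mean(0);d=np.linalg.svd(P-c)[2][0];d*=np.sign(d[0]);print(c,d,np.degrees(np.arctan2(d[1],d[0])),[(c+d*k*.032).round(4) for k in(3,1,-1,-3)])
E
```

```text
[0.57     0.044375] [0.86332753 0.50464401] 30.30772356788486 [array([0.6529, 0.0928]), array([0.5976, 0.0605]), array([0.5424, 0.0282]), array([ 0.4871, -0.0041])]
```

View pics/h.png

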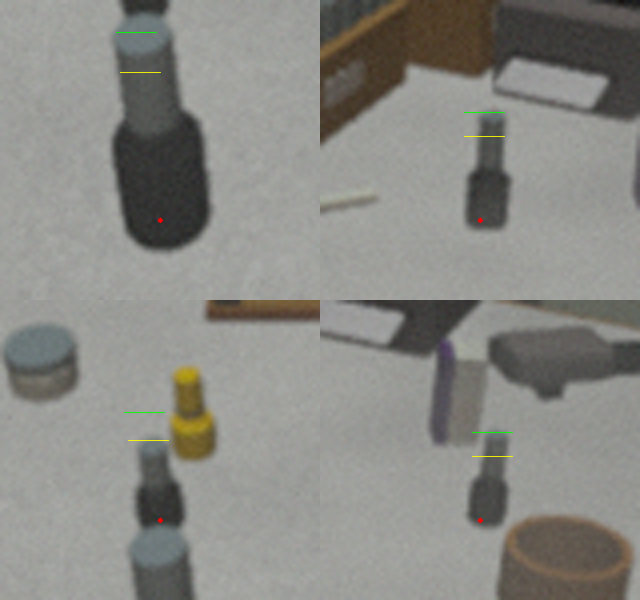

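Side crops settle the heights. (.511,.429) is the 122, (.619,-.308) is the 98, (.431,-.290) is the 76 and (.607,.316) is the 56 (its top is at the 56 line). I'll take the 76 first.

Emit:
move_arm(series="353 -243 0 0 0 -17;353 -243 0 0 0 -17;353 -243 0 0 0 -17;353 -243 0 0 0 -17;353 -243 0 0 0 -17;353 -243 0 0 0 -17;353 -243 0 0 0 -17;353 -243 0 0 0 -17", jaw=0.6, newtons=15)

```text
time: 1.92
position: [0.3681, -0.3601, 0.2448]
tool_rot: [0.965, 0.26, 0.0, 0.0]
ft_force: [0.0, -0.3, -0.3]
grip_width: 0.053
grip_force: 0.0
```

```bash
python3 - <<'E'
from h import *
o=robot.get_obs();print(o['position'],R.from_quat(o['tool_rot']).as_matrix().round(3),o['time'],rel((.431,-.29,.25)))
E
```

```text
[ 0.36810451 -0.36007156  0.24483634] [[ 0.864  0.503  0.   ]
 [ 0.503 -0.864 -0.001]
 [ 0.     0.001 -1.   ]] 1.9167 [ 89.6 -28.9  -5.2]
```

Emit:
move_arm(series="40 -13 0 0 0 0;75 -25 0 0 0 0;90 -29 0 0 0 0;90 -29 0 0 0 0")

```text
time: 2.25
position: [0.4322, -0.2882, 0.2448]
tool_rot: [0.965, 0.263, 0.001, -0.0]
ft_force: [1.6, 0.2, 0.5]
grip_width: 0.0521
grip_force: 0.0
```

```bash
python3 - <<'E'
from h import *
w=robot.camera('wrist');save(w,'w1.png')
for d in robot.tip_of(w,'bottle_76')[:3]: print(np.round(d['xyz'],4),d['p'],px(w,d['xyz']),rel(d['xyz']))
print(px(w,(.431,-.29,.076)),robot.get_obs()['position'])
E
```

```text
[ 0.6128 -0.3062  0.0009] 0.94 [337, 60] [149.8 105.  243.8]
[ 0.431  -0.2892  0.0041] 0.85 [256, 170] [  1.5  -1.5 240.6]
[256, 183] [ 0.43048465 -0.29103528  0.24468322]
```

View pics/w1.png

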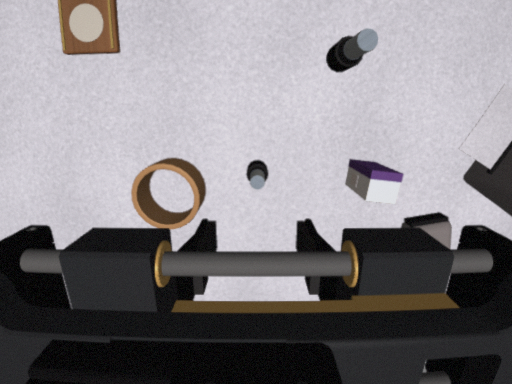

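The cap top is at (258,182), within 2 px of the prediction (256,183). Aiming at about (.432,-.291) and going down.

Emit:
move_arm(series="1 1 40 0 0 0;1 1 80 0 0 0;1 1 120 0 0 0;1 1 150 0 0 0;1 1 170 0 0 0;1 1 178 0 0 0;1 1 178 0 0 0;1 1 178 0 0 0")

```text
time: 3.02
position: [0.4314, -0.2929, 0.0669]
tool_rot: [0.966, 0.26, 0.0, 0.0]
ft_force: [0.7, 0.3, 0.1]
grip_width: 0.0521
grip_force: 0.0
```

Emit:
move_arm(series="0 0 0 0 0 0;0 0 0 0 0 0;0 0 0 0 0 0;0 0 0 0 0 0;0 0 0 0 0 0;0 0 0 0 0 0", jaw=0, newtons=15)

```text
time: 3.52
position: [0.4318, -0.2916, 0.067]
tool_rot: [0.965, 0.261, 0.0, 0.0]
ft_force: [0.2, -0.0, -0.2]
grip_width: 0.0203
grip_force: 0.1
```

Emit:
move_arm(series="0 0 0 0 0 0;0 0 0 0 0 0;0 0 0 0 0 0;0 0 0 0 0 0")

```text
time: 3.85
position: [0.4317, -0.2916, 0.0667]
tool_rot: [0.965, 0.261, 0.0, 0.0]
ft_force: [0.3, 0.3, 3.3]
grip_width: 0.0175
grip_force: 14.9
```

Emit:
move_arm(series="0 0 -15 0 0 0;0 0 -40 0 0 0;0 0 -70 0 0 0;0 0 -100 0 0 0;0 0 -120 0 0 0;0 0 -120 0 0 0")

```text
time: 4.35
position: [0.4335, -0.2934, 0.1904]
tool_rot: [0.965, 0.261, 0.002, 0.004]
ft_force: [0.3, -0.2, -1.6]
grip_width: 0.0177
grip_force: 14.9
```

```bash
python3 - <<'E'
from h import *
print(rel((.5424,.0282,.18)),robot.get_obs()['grip_force'])
E
```

```text
[ 256.  -223.1    9.1] 14.89494691049913
```

Emit:
move_arm(series="25 -22 0 0 0 0;55 -48 0 0 0 0;85 -75 0 0 0 0;115 -102 0 0 0 0;145 -128 0 0 0 0;172 -150 0 0 0 0;190 -166 0 0 0 0;200 -175 0 0 0 0")

```text
time: 5.02
position: [0.516, -0.0365, 0.1852]
tool_rot: [0.965, 0.262, -0.001, -0.001]
ft_force: [0.8, -0.0, -0.6]
grip_width: 0.0177
grip_force: 14.9
```

```bash
python3 - <<'E'
from h import *
w=robot.camera('wrist');save(w,'w2.png')
for d in robot.tip_of(w,'pad_3')[:5]: print(np.round(d['xyz'],4),d['p'],px(w,d['xyz']))
for q in [(.6529,.0928,.012),(.5976,.0605,.012),(.5424,.0282,.012),(.4871,-.0041,.012)]: print(px(w,q))
print(robot.get_obs()['position'],rel((.5424,.0282,.18)))
E
```

```text
[0.5973 0.0588 0.0127] 0.97 [218, 74]
[ 0.489  -0.0049  0.0139] 0.86 [221, 186]
[0.6531 0.0891 0.0155] 0.85 [218, 8]
[0.5427 0.0256 0.0127] 0.69 [221, 134]
[215, 8]
[217, 73]
[218, 133]
[220, 187]
[ 0.51590487 -0.03725912  0.18527384] [ 56.  -43.    5.3]
```

View pics/w2.png

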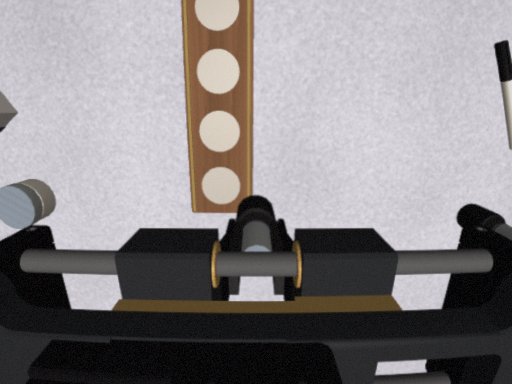

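Pads appear at (217,9), (218,71), (220,131) and (221,186), within about 2 px of my fit. Pads 1 to 4 are taken as (.653,.092), (.598,.060), (.543,.027) and (.487,-.005).

Emit:
move_arm(series="28 -21 0 0 0 0;48 -36 0 0 0 0;56 -42 10 0 0 0;56 -42 40 0 0 0;56 -42 70 0 0 0;56 -42 90 0 0 0;56 -42 97 0 0 0;56 -42 97 0 0 0")

```text
time: 5.78
position: [0.5414, 0.024, 0.0869]
tool_rot: [0.966, 0.26, -0.003, -0.001]
ft_force: [-0.1, -0.7, -0.0]
grip_width: 0.0175
grip_force: 14.9
```

```bash
python3 - <<'E'
from h import *
o=robot.get_obs();print(o['position'],rel((.5427,.0274,.079)),o['ft_force'])
E
```

```text
[0.5414124  0.02401986 0.08686068] [ 2.9 -2.2  7.9] [-0.12839419 -0.71735018 -0.01242625]
```

Emit:
move_arm(series="2 -1 3 0 0 0;2 -1 5 0 0 0;2 -1 7 0 0 0;2 -1 8 0 0 0;2 -1 8 0 0 0")

```text
time: 6.2
position: [0.5451, 0.0266, 0.0821]
tool_rot: [0.965, 0.261, 0.001, 0.0]
ft_force: [-0.5, -0.6, -0.2]
grip_width: 0.0177
grip_force: 14.9
```

Emit:
move_arm(series="-1 0 1 0 0 0;-1 0 2 0 0 0;-1 0 3 0 0 0;-1 0 3 0 0 0")

```text
time: 6.53
position: [0.5439, 0.0262, 0.0788]
tool_rot: [0.965, 0.261, 0.0, -0.0]
ft_force: [-0.6, 0.2, 1.0]
grip_width: 0.0176
grip_force: 14.9
```

Emit:
move_arm(series="0 0 1 0 0 0;0 0 1 0 0 0")

```text
time: 6.7
position: [0.5439, 0.0265, 0.0785]
tool_rot: [0.965, 0.261, 0.0, -0.0]
ft_force: [-1.7, 1.7, 7.5]
grip_width: 0.0173
grip_force: 15.0
```

Emit:
move_arm(series="0 0 0 0 0 0;0 0 0 0 0 0;0 0 0 0 0 0;0 0 0 0 0 0;0 0 0 0 0 0", jaw=0.5)

```text
time: 7.12
position: [0.5439, 0.0261, 0.0773]
tool_rot: [0.965, 0.261, -0.0, -0.0]
ft_force: [-0.1, 0.2, -0.0]
grip_width: 0.0405
grip_force: 0.0
```

Emit:
move_arm(series="0 0 -20 0 0 0;0 0 -55 0 0 0;0 0 -95 0 0 0;0 0 -135 0 0 0;0 0 -165 0 0 0;0 0 -170 0 0 0")

```text
time: 7.62
position: [0.5473, 0.0257, 0.2534]
tool_rot: [0.965, 0.261, 0.005, 0.002]
ft_force: [0.7, -0.6, -0.6]
grip_width: 0.0435
grip_force: 0.0
```

```bash
python3 - <<'E'
from h import *
print(rel((.619,-.308,.25)))
E
```

```text
[-106.1  324.4    4.9]
```

Emit:
move_arm(series="-12 38 0 0 0 0;-25 76 0 0 0 0;-37 114 0 0 0 0;-50 152 0 0 0 0;-62 190 0 0 0 0;-74 228 0 0 0 0;-87 266 0 0 0 0;-97 296 0 0 0 0")

```text
time: 8.28
position: [0.6088, -0.2817, 0.2461]
tool_rot: [0.966, 0.26, -0.001, -0.0]
ft_force: [0.2, -0.2, 0.4]
grip_width: 0.0434
grip_force: 0.0
```

Emit:
move_arm(series="-9 28 0 0 0 0;-9 28 0 0 0 0;-9 28 0 0 0 0")

```text
time: 8.53
position: [0.6147, -0.3087, 0.2457]
tool_rot: [0.966, 0.259, -0.001, -0.001]
ft_force: [0.2, -0.4, 0.1]
grip_width: 0.0433
grip_force: 0.0
```

```bash
cat > look.py <<'E'
from h import *
import sys
x,y,h=map(float,sys.argv[1:4]);w=robot.camera('wrist');save(w,sys.argv[4])
c=[d for d in robot.tip_of(w,'bottle_98') if np.hypot(d['xyz'][0]-x,d['xyz'][1]-y)<.03]
for d in c: print(np.round(d['xyz'],4),d['p'],rel(d['xyz']))
u,v=px(w,(x,y,h));print('pred',u,v,robot.get_obs()['position'],rel((x,y,h)))
g=w['img'][max(v-60,0):v+60,max(u-60,0):u+60]
cv2.imwrite('pics/'+sys.argv[4],cv2.resize(g,None,fx=4,fy=4)[:,:,::-1]);print('crop origin',max(u-60,0),max(v-60,0))
E
python3 look.py .619 -.308 .098 w3.png
```

```text
[ 0.6156 -0.3049  0.0022] 0.92 [1.600e+00 2.000e-01 2.441e+02]
pred 257 182 [ 0.61463652 -0.30605595  0.24625127] [  2.9   4.3 148.2]
crop origin 197 122
```

View pics/w3.png

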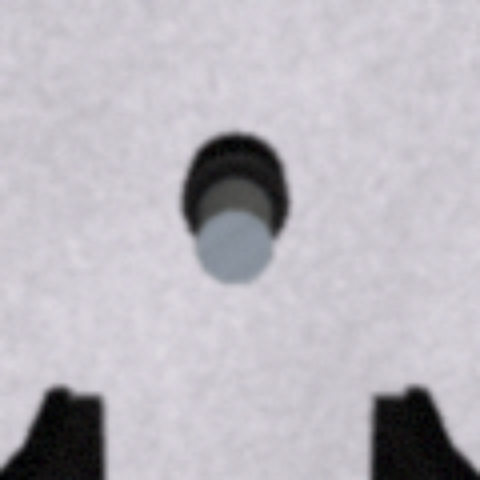

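Cap at (256,183), 1–2 px from the prediction, and the fingers are centred on it. Descending.

Emit:
move_arm(series="1 1 40 0 0 0;2 1 80 0 0 0;2 1 120 0 0 0;2 1 145 0 0 0;2 1 160 0 0 0;2 1 163 0 0 0;2 1 163 0 0 0")

```text
time: 9.22
position: [0.6169, -0.3048, 0.0833]
tool_rot: [0.965, 0.262, -0.001, -0.001]
ft_force: [-0.5, 0.1, 0.0]
grip_width: 0.0436
grip_force: 0.0
```

Emit:
move_arm(series="0 0 0 0 0 0;0 0 0 0 0 0;0 0 0 0 0 0;0 0 0 0 0 0;0 0 0 0 0 0;0 0 0 0 0 0;0 0 0 0 0 0;0 0 0 0 0 0", jaw=0)

```text
time: 9.88
position: [0.6182, -0.3073, 0.0858]
tool_rot: [0.965, 0.261, 0.001, 0.001]
ft_force: [-1.0, 2.4, 6.7]
grip_width: 0.0218
grip_force: 14.9
```

Emit:
move_arm(series="0 0 -15 0 0 0;0 0 -40 0 0 0;0 0 -75 0 0 0;0 0 -115 0 0 0;0 0 -155 0 0 0;0 0 -160 0 0 0")

```text
time: 10.38
position: [0.6211, -0.3095, 0.2531]
tool_rot: [0.965, 0.261, 0.005, 0.006]
ft_force: [0.7, -0.4, 0.1]
grip_width: 0.0215
grip_force: 14.9
```

```bash
python3 - <<'E'
from h import *
print(rel((.598,.0595,.25)))
E
```

```text
[ 165.7 -330.5   -0.4]
```

Emit:
move_arm(series="10 -20 0 0 0 0;28 -56 0 0 0 0;45 -92 0 0 0 0;63 -128 0 0 0 0;81 -164 0 0 0 0;99 -200 0 0 0 0;117 -236 0 0 0 0;135 -270 0 0 0 0")

```text
time: 11.05
position: [0.5972, -0.0037, 0.2438]
tool_rot: [0.965, 0.261, -0.001, -0.0]
ft_force: [1.0, -0.1, -1.9]
grip_width: 0.0216
grip_force: 14.9
```

Emit:
move_arm(series="16 -32 0 0 0 0;27 -54 0 0 0 0;31 -61 0 0 0 0;31 -61 30 0 0 0;31 -61 60 0 0 0;31 -61 60 0 0 0;31 -61 60 0 0 0")

```text
time: 11.63
position: [0.593, 0.062, 0.1827]
tool_rot: [0.965, 0.26, -0.003, -0.001]
ft_force: [0.5, -1.1, -0.1]
grip_width: 0.0215
grip_force: 14.9
```

```bash
python3 - <<'E'
from h import *
print(rel((.598,.0595,.096)))
w=robot.camera('wrist');save(w,'w4.png')
E
```

```text
[ 3.4  4.9 86.7]
```

View pics/w4.png

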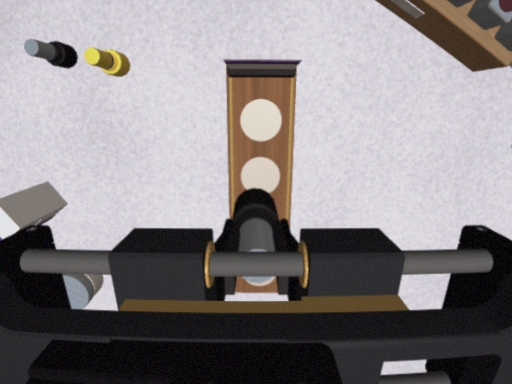

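Pads 1 and 2 are at (261,120) and (260,175). The bottle's axis, at column 257, is about 3–4 mm left, which matches the numbers.

Emit:
move_arm(series="3 4 30 0 0 0;3 4 55 0 0 0;3 4 72 0 0 0;3 4 80 0 0 0;3 4 80 0 0 0;3 4 80 0 0 0")

```text
time: 12.18
position: [0.6003, 0.0601, 0.1058]
tool_rot: [0.965, 0.26, 0.001, 0.0]
ft_force: [0.2, -0.0, -1.5]
grip_width: 0.0218
grip_force: 14.9
```

```bash
python3 - <<'E'
from h import *
print(rel((.598,.0595,.0965)))
E
```

```text
[-2.3 -0.6  9.3]
```

Emit:
move_arm(series="-1 0 2 0 0 0;-1 0 4 0 0 0;-1 0 6 0 0 0;-1 0 7 0 0 0;-1 0 7 0 0 0;-1 0 7 0 0 0")

```text
time: 12.68
position: [0.5985, 0.0601, 0.0979]
tool_rot: [0.965, 0.261, 0.0, 0.0]
ft_force: [0.1, -0.6, 0.5]
grip_width: 0.0217
grip_force: 14.9
```

Emit:
move_arm(series="0 0 1 0 0 0;0 0 1 0 0 0;0 0 1 0 0 0")

```text
time: 12.93
position: [0.5986, 0.0604, 0.0978]
tool_rot: [0.965, 0.261, 0.001, -0.0]
ft_force: [-0.4, 1.5, 6.0]
grip_width: 0.0215
grip_force: 14.9
```

Contact. Release, retreat, then on to bottle 122.

Emit:
move_arm(series="0 0 0 0 0 0;0 0 0 0 0 0;0 0 0 0 0 0;0 0 0 0 0 0;0 0 0 0 0 0", jaw=0.5)

```text
time: 13.35
position: [0.5981, 0.06, 0.0963]
tool_rot: [0.965, 0.261, -0.0, -0.0]
ft_force: [-0.5, 0.5, -1.3]
grip_width: 0.0415
grip_force: 0.0
```

Emit:
move_arm(series="0 0 -20 0 0 0;0 0 -55 0 0 0;0 0 -95 0 0 0;0 0 -135 0 0 0;0 0 -155 0 0 0;0 0 -155 0 0 0")

```text
time: 13.85
position: [0.6016, 0.0599, 0.2576]
tool_rot: [0.965, 0.261, 0.006, 0.002]
ft_force: [0.5, -0.7, -0.8]
grip_width: 0.0435
grip_force: 0.0
```

```bash
python3 - <<'E'
from h import *
print(rel((.511,.4285,.25)))
E
```

```text
[ 107.2 -364.2    6.1]
```

Emit:
move_arm(series="11 -38 0 0 0 0;22 -76 0 0 0 0;33 -114 0 0 0 0;44 -152 0 0 0 0;55 -190 0 0 0 0;66 -228 0 0 0 0;78 -266 0 0 0 0;88 -300 0 0 0 0", jaw=0.6)

```text
time: 14.52
position: [0.5216, 0.3656, 0.2499]
tool_rot: [0.965, 0.261, -0.001, 0.0]
ft_force: [0.5, 0.3, -0.3]
grip_width: 0.0522
grip_force: 0.0
```

Emit:
move_arm(series="11 -36 0 0 0 0;19 -64 0 0 0 0;19 -64 0 0 0 0;19 -64 0 0 0 0")

```text
time: 14.85
position: [0.5059, 0.4296, 0.2497]
tool_rot: [0.965, 0.262, -0.001, 0.001]
ft_force: [-0.2, -0.0, -0.6]
grip_width: 0.0522
grip_force: 0.0
```

```bash
python3 look.py .511 .4285 .122 w5.png
```

```text
[0.5099 0.427  0.0008] 0.85 [  2.8   1.6 249.4]
pred 259 187 [0.50709914 0.4274875  0.25025447] [  4.2   1.  128.2]
crop origin 199 127
```

View pics/w5.png

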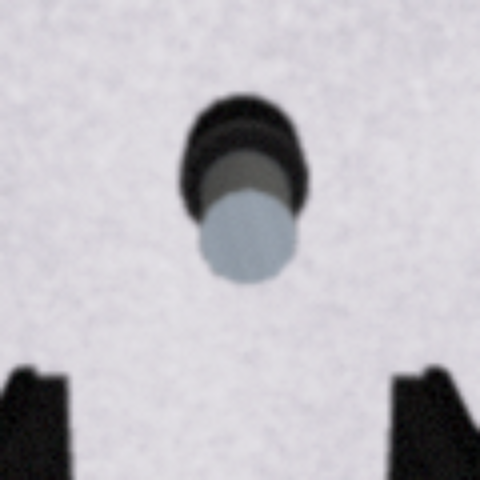

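The cap is at (261,186) and the finger middle at column 256, so shift about +4 in x and +4 in y.

Emit:
move_arm(series="4 4 20 0 0 0;4 4 55 0 0 0;4 4 95 0 0 0;4 4 125 0 0 0;4 4 142 0 0 0;4 4 145 0 0 0;4 4 145 0 0 0")

```text
time: 15.53
position: [0.5128, 0.425, 0.105]
tool_rot: [0.966, 0.26, -0.002, 0.001]
ft_force: [0.3, 0.3, 0.7]
grip_width: 0.0523
grip_force: 0.0
```

Emit:
move_arm(series="0 0 0 0 0 0;0 0 0 0 0 0;0 0 0 0 0 0;0 0 0 0 0 0;0 0 0 0 0 0;0 0 0 0 0 0;0 0 0 0 0 0;0 0 0 0 0 0", jaw=0, newtons=18)

```text
time: 16.2
position: [0.5133, 0.4277, 0.1076]
tool_rot: [0.965, 0.261, 0.001, -0.0]
ft_force: [-1.3, 0.1, 6.3]
grip_width: 0.0256
grip_force: 18.0
```

Emit:
move_arm(series="0 0 -15 0 0 0;0 0 -40 0 0 0;0 0 -75 0 0 0;0 0 -115 0 0 0;0 0 -150 0 0 0;0 0 -170 0 0 0;0 0 -170 0 0 0")

```text
time: 16.78
position: [0.5153, 0.4284, 0.2822]
tool_rot: [0.965, 0.261, 0.005, -0.001]
ft_force: [0.7, 0.1, -0.3]
grip_width: 0.0255
grip_force: 18.0
```

```bash
python3 - <<'E'
from h import *
print(rel((.653,.0917,.25)))
E
```

```text
[-50.9 360.3  31.8]
```

Emit:
move_arm(series="-3 20 0 0 0 0;-8 57 0 0 0 0;-13 95 0 0 0 0;-19 133 0 0 0 0;-24 171 0 0 0 0;-30 209 0 0 0 0;-35 247 0 0 0 0;-40 283 0 0 0 0")

```text
time: 17.45
position: [0.62, 0.1601, 0.2738]
tool_rot: [0.965, 0.261, -0.002, -0.0]
ft_force: [-0.0, 0.5, -1.5]
grip_width: 0.0257
grip_force: 18.0
```

Emit:
move_arm(series="-5 36 0 0 0 0;-9 64 0 0 0 0;-11 77 0 0 0 0;-11 77 35 0 0 0;-11 77 70 0 0 0;-11 77 70 0 0 0;-11 77 70 0 0 0")

```text
time: 18.03
position: [0.6471, 0.0909, 0.203]
tool_rot: [0.965, 0.261, -0.004, -0.001]
ft_force: [0.5, 0.2, -1.2]
grip_width: 0.0255
grip_force: 18.0
```

```bash
python3 - <<'E'
from h import *
print(rel((.653,.0917,.1185)))
w=robot.camera('wrist');save(w,'w6.png')
print(px(w,(.653,.0917,.012)))
E
```

```text
[ 6.1  2.7 84.4]
[258, 171]
```

View pics/w6.png

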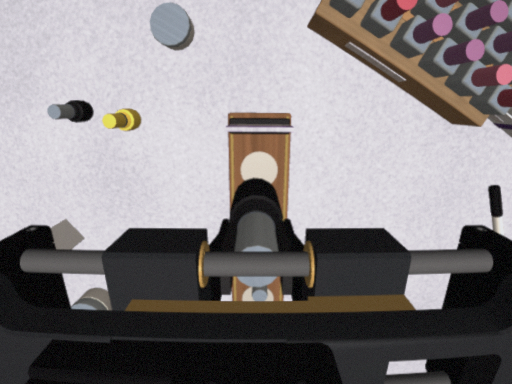

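Pad 1 is at (259,169), against a prediction of (258,171), so the position agrees. The bottle is still slightly left of the pad. Lowering.

Emit:
move_arm(series="4 3 25 0 0 0;4 3 50 0 0 0;4 3 68 0 0 0;4 3 76 0 0 0;4 3 76 0 0 0;4 3 76 0 0 0")

```text
time: 18.58
position: [0.6562, 0.0902, 0.1322]
tool_rot: [0.965, 0.261, 0.001, 0.0]
ft_force: [0.9, 0.1, -2.1]
grip_width: 0.0258
grip_force: 18.0
```

```bash
python3 - <<'E'
from h import *
print(rel((.653,.0917,.1185)))
E
```

```text
[-2.  -3.  13.7]
```

Emit:
move_arm(series="-1 -1 4 0 0 0;-1 -1 7 0 0 0;-1 -1 9 0 0 0;-1 -1 11 0 0 0;-1 -1 11 0 0 0;-1 -1 11 0 0 0")

```text
time: 19.08
position: [0.6538, 0.09, 0.1197]
tool_rot: [0.965, 0.261, 0.0, 0.0]
ft_force: [-0.5, -0.1, -0.9]
grip_width: 0.0251
grip_force: 18.0
```

Emit:
move_arm(series="0 0 1 0 0 0;0 0 1 0 0 0;0 0 1 0 0 0")

```text
time: 19.33
position: [0.654, 0.0902, 0.1196]
tool_rot: [0.965, 0.261, 0.001, 0.0]
ft_force: [-1.5, 0.4, 4.8]
grip_width: 0.0252
grip_force: 18.0
```

Contact. Release, retreat, then bottle 56.

Emit:
move_arm(series="0 0 0 0 0 0;0 0 0 0 0 0;0 0 0 0 0 0;0 0 0 0 0 0;0 0 0 0 0 0", jaw=0.5)

```text
time: 19.75
position: [0.6536, 0.09, 0.1182]
tool_rot: [0.965, 0.261, -0.0, -0.0]
ft_force: [0.7, 0.0, -0.4]
grip_width: 0.0425
grip_force: 0.0
```

Emit:
move_arm(series="0 0 -20 0 0 0;0 0 -55 0 0 0;0 0 -95 0 0 0;0 0 -125 0 0 0;0 0 -130 0 0 0;0 0 -130 0 0 0")

```text
time: 20.25
position: [0.6553, 0.09, 0.2518]
tool_rot: [0.965, 0.261, 0.003, 0.001]
ft_force: [-0.0, 0.5, -0.5]
grip_width: 0.0436
grip_force: 0.0
```

```bash
python3 - <<'E'
from h import *
print(rel((.607,.3165,.25)))
E
```

```text
[  72.2 -220.     1.4]
```

Emit:
move_arm(series="12 -38 0 0 0 0;24 -76 0 0 0 0;37 -114 0 0 0 0;50 -152 0 0 0 0;62 -190 0 0 0 0;72 -219 0 0 0 0;72 -219 30 0 0 0;72 -219 50 0 0 0", jaw=0.45)

```text
time: 20.92
position: [0.6035, 0.3179, 0.1956]
tool_rot: [0.965, 0.263, -0.001, 0.0]
ft_force: [-0.5, -0.4, 0.5]
grip_width: 0.0392
grip_force: 0.0
```

Emit:
move_arm(series="0 0 0 0 0 0;0 0 0 0 0 0")

```text
time: 21.08
position: [0.6037, 0.315, 0.1952]
tool_rot: [0.965, 0.261, -0.004, 0.0]
ft_force: [-0.6, -1.4, 0.4]
grip_width: 0.0392
grip_force: 0.0
```

```bash
python3 look.py .607 .3165 .056 w7.png
```

```text
[ 0.6059  0.3149 -0.0044] 0.67 [-4.00e-01  1.00e-01  2.03e+02]
pred 256 184 [0.60614165 0.3151623  0.19859219] [  1.4  -0.7 142.6]
crop origin 196 124
```

View pics/w7.png

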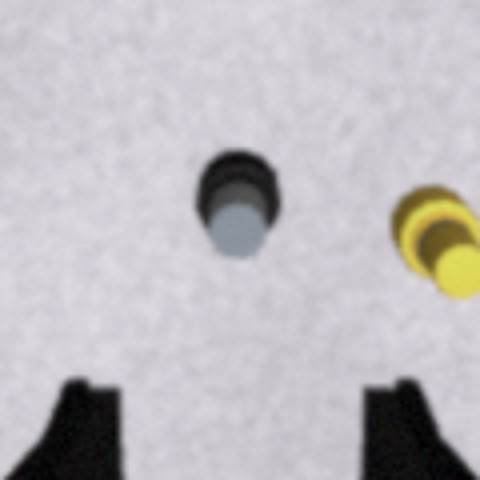

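Cap at (255,182), fingers centred on it at column 256.5. The yellow bottle is about 55 mm to the right, clear of the narrowed fingers.

Emit:
move_arm(series="3 -1 30 0 0 0;3 -1 65 0 0 0;3 -1 100 0 0 0;3 -1 125 0 0 0;3 -1 138 0 0 0;3 -1 143 0 0 0;3 -1 143 0 0 0")

```text
time: 21.77
position: [0.6083, 0.3176, 0.0556]
tool_rot: [0.966, 0.26, 0.0, -0.0]
ft_force: [-0.1, -0.9, 0.2]
grip_width: 0.0392
grip_force: 0.0
```

Emit:
move_arm(series="0 0 0 0 0 0;0 0 0 0 0 0;0 0 0 0 0 0;0 0 0 0 0 0;0 0 0 0 0 0;0 0 0 0 0 0;0 0 0 0 0 0;0 0 0 0 0 0", jaw=0, newtons=15)

```text
time: 22.43
position: [0.6084, 0.3183, 0.0567]
tool_rot: [0.965, 0.261, 0.001, -0.0]
ft_force: [-0.8, 0.5, 6.0]
grip_width: 0.0155
grip_force: 15.0
```

Emit:
move_arm(series="0 0 -15 0 0 0;0 0 -40 0 0 0;0 0 -75 0 0 0;0 0 -115 0 0 0;0 0 -150 0 0 0;0 0 -185 0 0 0;0 0 -195 0 0 0;0 0 -195 0 0 0")

```text
time: 23.1
position: [0.6096, 0.3186, 0.2546]
tool_rot: [0.965, 0.261, 0.004, -0.0]
ft_force: [1.3, 0.1, 0.0]
grip_width: 0.0155
grip_force: 15.0
```

```bash
python3 - <<'E'
from h import *
print(rel((.4875,-.005,.25)))
E
```

```text
[-268.4  218.1    2.9]
```

Emit:
move_arm(series="-15 12 0 0 0 0;-43 35 0 0 0 0;-73 59 0 0 0 0;-103 83 0 0 0 0;-133 108 0 0 0 0;-163 132 0 0 0 0;-193 157 0 0 0 0;-220 179 0 0 0 0")

```text
time: 23.77
position: [0.5048, 0.0509, 0.2479]
tool_rot: [0.965, 0.261, -0.003, -0.001]
ft_force: [-0.1, -0.8, -0.9]
grip_width: 0.016
grip_force: 15.0
```

Emit:
move_arm(series="-28 23 0 0 0 0;-44 36 0 0 0 0;-48 39 0 0 0 0;-48 39 30 0 0 0;-48 39 60 0 0 0;-48 39 90 0 0 0;-48 39 110 0 0 0;-48 39 110 0 0 0")

```text
time: 24.43
position: [0.4819, -0.0038, 0.1356]
tool_rot: [0.965, 0.261, -0.005, -0.003]
ft_force: [-0.6, 0.0, -1.2]
grip_width: 0.0156
grip_force: 15.0
```

Emit:
move_arm(series="0 0 0 0 0 0;0 0 0 0 0 0")

```text
time: 24.6
position: [0.4862, -0.0049, 0.1406]
tool_rot: [0.965, 0.261, 0.0, -0.0]
ft_force: [0.1, -0.1, -0.3]
grip_width: 0.0154
grip_force: 15.0
```

```bash
python3 - <<'E'
from h import *
print(rel((.4875,-.005,.068)))
w=robot.camera('wrist');save(w,'w8.png')
print(px(w,(.4875,-.005,.012)),rel((.4875,-.005,.068)))
E
```

```text
[ 1.1  0.7 72.6]
[256, 190] [ 0.7  0.2 73.3]
```

View pics/w8.png

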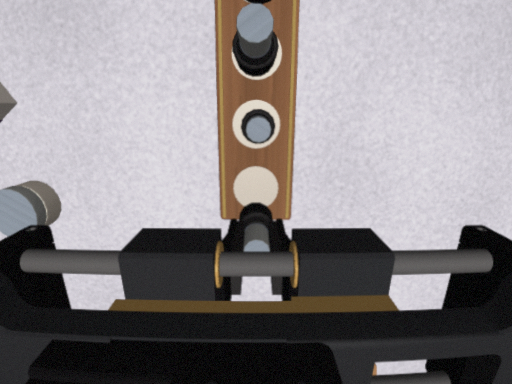

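Pad 4 is at (256,188), in line with the held bottle. The 76 and 98 stand well centred on pads 3 and 2. Lowering.

Emit:
move_arm(series="2 0 25 0 0 0;2 0 48 0 0 0;2 0 62 0 0 0;2 0 68 0 0 0;2 0 68 0 0 0;2 0 68 0 0 0")

```text
time: 25.15
position: [0.4885, -0.0044, 0.0735]
tool_rot: [0.965, 0.261, 0.001, 0.0]
ft_force: [-0.2, 0.8, 0.2]
grip_width: 0.0159
grip_force: 15.0
```

Emit:
move_arm(series="0 0 2 0 0 0;0 0 3 0 0 0;0 0 3 0 0 0;0 0 3 0 0 0")

```text
time: 25.48
position: [0.4879, -0.0044, 0.0701]
tool_rot: [0.965, 0.261, 0.0, 0.0]
ft_force: [1.0, 0.5, -0.8]
grip_width: 0.0153
grip_force: 15.0
```

Emit:
move_arm(series="0 0 1 0 0 0;0 0 2 0 0 0;0 0 2 0 0 0;0 0 2 0 0 0")

```text
time: 25.82
position: [0.4878, -0.0041, 0.0685]
tool_rot: [0.965, 0.261, 0.0, 0.0]
ft_force: [-1.5, 1.0, 7.8]
grip_width: 0.0155
grip_force: 15.1
```

Contact. Release and go clear.

Emit:
move_arm(series="0 0 0 0 0 0;0 0 0 0 0 0;0 0 0 0 0 0;0 0 0 0 0 0;0 0 0 0 0 0", jaw=0.5)

```text
time: 26.23
position: [0.4875, -0.0044, 0.0674]
tool_rot: [0.965, 0.261, -0.0, -0.0]
ft_force: [0.7, -0.2, -0.3]
grip_width: 0.0391
grip_force: 0.0
```

Emit:
move_arm(series="0 0 -20 0 0 0;0 0 -55 0 0 0;0 0 -95 0 0 0;0 0 -135 0 0 0;0 0 -175 0 0 0;0 0 -195 0 0 0;0 0 -195 0 0 0")

```text
time: 26.82
position: [0.4906, -0.0049, 0.2676]
tool_rot: [0.965, 0.261, 0.005, 0.003]
ft_force: [0.3, -0.6, -0.1]
grip_width: 0.0437
grip_force: 0.0
```

Emit:
move_arm(series="-15 38 0 0 0 0;-30 76 0 0 0 0;-45 114 0 0 0 0;-60 150 0 0 0 0;-60 180 0 0 0 0;-60 200 0 0 0 0;-60 200 0 0 0 0")

```text
time: 27.4
position: [0.5379, -0.2117, 0.261]
tool_rot: [0.966, 0.259, 0.0, 0.001]
ft_force: [-1.2, -0.2, -0.6]
grip_width: 0.0436
grip_force: 0.0
```

```bash
python3 - <<'E'
from h import *
a=robot.camera('top');b=robot.camera('side')
for p in(a,b):
  for n in('bottle_98','carton_a'):
    for d in robot.tip_of(p,n): print(n,np.round(d['xyz'],3),round(d['p'],2))
i=[]
for p in(a,b):
  u,v=px(p,(.57,.044,.05));i.append(cv2.resize(p['img'][v-60:v+60,u-65:u+65],(400,370))[:,:,::-1])
cv2.imwrite('pics/end.png',np.hstack(i))
E
```

```text
bottle_98 [0.648 0.089 0.014] 0.67
bottle_98 [0.604 0.063 0.013] 0.65
bottle_98 [0.543 0.026 0.01 ] 0.62
bottle_98 [ 0.632  0.258 -0.001] 0.45
carton_a [ 0.499 -0.425  0.002] 0.72
bottle_98 [0.656 0.092 0.014] 0.87
bottle_98 [0.543 0.028 0.009] 0.78
bottle_98 [0.602 0.058 0.016] 0.69
bottle_98 [0.627 0.264 0.001] 0.63
bottle_98 [ 0.486 -0.004  0.009] 0.43
carton_a [ 0.504 -0.425  0.002] 0.54
```

View pics/end.png

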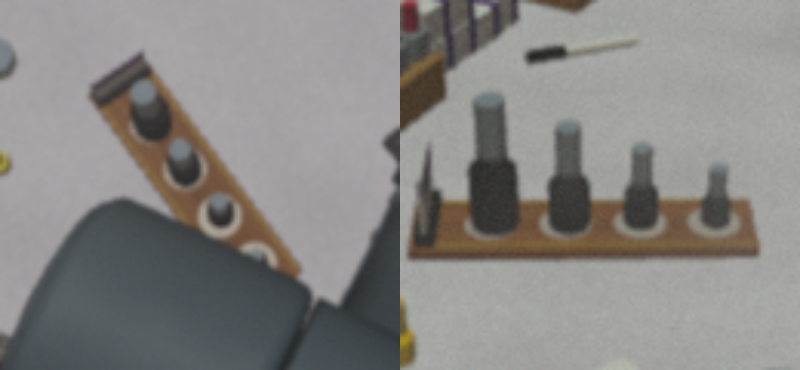

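All four stand upright in order and look centred on their pads, with the tallest next to the card. Handing in.

```bash
python3 -c "
from h import *
print(robot.hand_in())"
```

```text
the job is handed in; nothing more can be done
None
```

I stood the four bottles upright on their pads in height order, tallest by the card, and handed the job in at about 27.5 s; no verdict came back. My final pictures showed the bottles centred to within about 5 mm and one carton unmoved; I didn't re-measure the other, but the gripper stayed clear of it.

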